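Stack the electrode plates on the splined post of the lab cell

ROBOT

A 7-joint arm with a two-finger parallel gripper is mounted at the origin on the work surface. World frame = base frame: x ahead of the robot, y to its left, z up, the work surface at z = 0. Lengths are in m, angles in rad, forces in N, time in s.
With the tool pointing down it reaches from about 0.4 to 0.9 m from the base axis. Payload 5.5 kg.
Tool frame: the origin (TCP) lies at the very end of the fingers, on their centre line; the grasp point (between the pads) lies 19 mm behind it; z points along the fingers, y is the line along which they close (so a half turn about z gives the same grasp; the last joint's range is limited). The gripper opens to 92 mm and grips with 3 to 60 N. Pads are 19 mm wide; open, the fingers measure 130 mm over their backs; the gripper's body (75 mm by 190 mm) begins 47 mm behind the grasp point.
Start: joints at [1.582, 0.501, -0.427, 1.55, 0.221, 1.138, -0.21], TCP at [0.162, -0.629, 0.227] pointing down, gripper open.
Joint ranges: [-2.88, 2.88], [-0.31, 2.03], [-1.54, 1.56], [0.2, 2.42], [-1.41, 4.55], [0.19, 2.02], [-2.57, 2.57]. Speed limits (rad/s): [2.57, 2.57, 3.14, 3.14, 3.14, 3.14, 3.14].

INTERFACE

Orientations are given as a unit quaternion [w, x, y, z].
In Python, from rig import * gives the robot as it stands.
- The arm moves only by the tool carry_out, never from a script. Its arguments are lists of equal length, an entry for each row: "grip": the closure in counts, from 0 (fully open) to 255 (shut); "travel": the shift along the tool's x, y, z as a fraction of full scale, a list of three; "yaw": the turn about the tool's z as a fraction of full scale. A call has exactly 8 rows; each row is the pose to reach, as a shift and turn from the pose commanded when the call began, along the tool's axes at that moment; what a row does not reach only later rows make up. Full scale, the value 1, is 0.08 m for a shift and 45 degrees for a turn. A row lasts 1/10 s, in which the tool goes at most 50 mm and 8.59 degrees, less where a joint would pass 70% of its speed; a pose out of reach is approached as far as the arm can. A call with a number of a shift or a turn outside -1 to 1 is refused whole. A call with a gripper value outside its range is refused whole. The fingers move at their own pace and stop on an object; "force" is the grip in N (left out, the last holds). Time passes only in rows, so rows that repeat a pose let the fingers close, or fill a call up. It gives the time, the measured TCP pose, the force, the opening and the grip force at its end, in the units of the state.
- observe(): the state, without advancing time (a new reading comes with each control period).
- snapshot(name): name is "scene" or "top"; returns (picture, depth): 384x512x3 uint8, red, green, blue; 384x512 float32, m along the optical axis (not along the pixel's ray), 0 where there is no reading.
- camera_info(name): a dict with "camera_matrix" (3x3 intrinsics, pixels), "world_to_cam" (4x4, takes a point from world to camera coordinates). Camera axes: x right, y up, looking along -z (the intrinsics and any distortion apply to the point x, -y, -z); pixel columns grow to the right and rows downward; lengths in m; the calibration is good to about 2 mm. A picture is of the moment at which its call begins. camera_info takes no time and is no camera call.
- sign_off(): hands the job in; it is judged then, once.
The state is a dict: "time": time; "joint_positions": joint angles; "qd": joint speeds; "tau": joint torques, N m; "position": TCP position; "ee_rot": TCP orientation; "wrist_force": force on the tool from outside, world axes, zero at the start; "wrist_torque": the same for the moment, N m; "finger_gap": finger opening in m; "grasp_force": force on a finger pad.
Only numpy, scipy, OpenCV 4.12 (cv2) and the standard library are available. Lean on these libraries where they do the work, as an engineer would, in place of code of your own. Each camera call takes 0.05 s, during which the arm holds its last target. There are 200 camera calls.

TASK

Finish the electrode stack of the small electrolysis cell: first fit the grey plate on the splined post with its tab on the black terminal's side, then the copper plate on top of it with its tab on the red terminal's side, each slid fully home and lying flat. The post is set at a slightly unknown angle, so turn each plate lightly on the splines until its teeth drop in, never forcing it (no push above 40 N). Leave the beaker, the jar and the spatula alone, and let go of both plates at the end.

Things in the scene. Friction and masses are not known exactly. Their poses are not given: they have to be found in the camera images.
- cell: Fixed cell: grey base 190 x 92 x 18 mm, long along its x; origin: centre of its underside, z up. A copper plate like the loose one is built in, tab to the red end; the flat top of its collar, 34 mm up, seats the next plate. A splined steel post stands on the z axis. Underside heights when home: grey 34 mm, copper 50 mm.
- post_top (a point): Middle of the post's top, 76 mm up. Core radius 9 mm, tapering above 67 mm to 4.5 mm at the top. Four ribs, 6 mm wide, reach radius 15 mm; square flat tops 62 mm up. A plate at a wrong angle rests on them and drops when turned right; play about 1 mm or 0.09 rad.
- rib_tops (a point): On the post's axis at the height of the rib tops, 62 mm up; axes as the cell's, not the ribs'. With the ribs on the diagonals of the cell's x and y a plate's tab lies along the cell's x, but the post is clamped up to 0.35 rad either way from that. This angle is not measured; find it by feel. The post does not turn.
- red_terminal (a point): Top of the red stud, 32 mm up, at +81 mm on the cell's x axis.
- black_terminal (a point): Top of the black stud, 32 mm up, at -81 mm on the cell's x axis.
- grey_plate: Loose dark grey steel electrode plate, 120 g, lying flat: round metal flange, 76 mm across, 4 mm thick, under a white square collar 44 x 44 mm, 16 mm high overall. Grip any two opposite collar flats. Through bore: four square teeth, 9 mm wide, on its x and y axes, end 10.2 mm from the centre; the diagonal gaps clear the ribs. One tab, 18 mm wide, 4 mm thick, along its +x. Origin: centre of the underside, z up.
- grey_tab (a point): Tip of the grey plate's tab, 66 mm along its +x from its centre, at half the tab's thickness.
- copper_plate: Loose copper-coloured electrode plate, 120 g, lying flat: round metal flange, 76 mm across, 4 mm thick, under a white square collar 44 x 44 mm, 16 mm high overall. Grip any two opposite collar flats. Through bore: four square teeth, 9 mm wide, on its x and y axes, end 10.2 mm from the centre; the diagonal gaps clear the ribs. One tab, 18 mm wide, 4 mm thick, along its +x. Origin: centre of the underside, z up.
- copper_tab (a point): Tip of the copper plate's tab, 66 mm along its +x from its centre, at half the tab's thickness.
- beaker: Bystander: small glass beaker, 54 mm across, 65 mm high. Origin: centre of its underside.
- jar: Bystander: amber glass jar, 50 mm across, 70 mm high. Origin: centre of its underside.
- spatula: Bystander: steel lab spatula 190 mm long, a thin rod with flat ends, lying flat along its own x. Origin: centre of its underside.
Mind the look-alikes: they are no part of the job. What is shaped like the copper_plate but blue or turquoise is not meant.

How it is judged:
By the outcome, as a careful person would: the job done as asked, in the order asked, and still so for the second after the job is handed in, with the robot touching nothing.
It also fails if it takes over 61 s, if anything falls off the work surface, if the arm or the gripper's body presses on something with over 40 N, if the wrist force passes 120 N, or if a joint passes its speed limit or range.

## Working session

There is one attempt and no reset: what is moved stays moved. The work goes in short steps, Python scripts to look and compute and a tool call to move; the robot and the scene stay as the last step left them, time stands still between calls to the robot, and variables do not carry over. Pictures are saved under pics/ and viewed, at most 10 in all, crops included, and the job is handed in when it is done.

Besides the shell and the picture viewer there is one more tool, called after ">>>" as name([rows], argument=value, ...), one row to a line, values as JSON. carry_out: Moves the arm, as the interface text tells. Shift numbers are shares of 0.08 m and turn numbers shares of 45 degrees, none past 1 either way. Its arguments: {"type":"object","properties":{"grip":{"type":"array"},"travel":{"type":"array"},"yaw":{"type":"array"},"force":{"type":"number"}},"required":["grip","travel","yaw"]}

```bash
mkdir -p pics; ls
python3 - <<'E'
from rig import *
import cv2,numpy as np
o=observe();print({k:np.round(v,3).tolist() for k,v in o.items()})
for n in("scene","top"):
    p,d=snapshot(n);cv2.imwrite(f"pics/{n}0.png",p[:,:,::-1]);np.save(f"{n}0_d.npy",d)
    c=camera_info(n);print(n,np.round(c["camera_matrix"],1).tolist(),np.round(c["world_to_cam"],3).tolist(),[k for k in c])
E
```

```text
pics
{'time': 0.0, 'joint_positions': [1.582, 0.502, -0.427, 1.551, 0.221, 1.138, -0.21], 'qd': [-0.001, 0.001, -0.0, 0.001, -0.001, 0.0, 0.002], 'tau': [0.0, -56.659, -5.816, -27.911, -0.068, 0.031, 0.0], 'position': [0.162, -0.629, 0.226], 'ee_rot': [-0.001, 0.992, 0.126, -0.0], 'wrist_force': [0.151, 0.842, 0.356], 'wrist_torque': [0.054, -0.026, 0.017], 'grasp_force': 0.0, 'finger_gap': 0.092}
scene [[362.9, 0.0, 257.4], [0.0, 362.9, 192.2], [0.0, 0.0, 1.0]] [[-0.862, 0.506, 0.003, 0.523], [-0.428, -0.733, 0.529, 0.204], [0.27, 0.455, 0.849, -1.138], [0.0, 0.0, 0.0, 1.0]] ['camera_matrix', 'world_to_cam']
top [[466.4, 0.0, 253.3], [0.0, 466.4, 196.6], [0.0, 0.0, 1.0]] [[0.022, -1.0, 0.003, -0.022], [0.989, 0.023, 0.143, -0.579], [-0.143, -0.0, 0.99, -1.282], [0.0, 0.0, 0.0, 1.0]] ['camera_matrix', 'world_to_cam']
```

View pics/scene0.png

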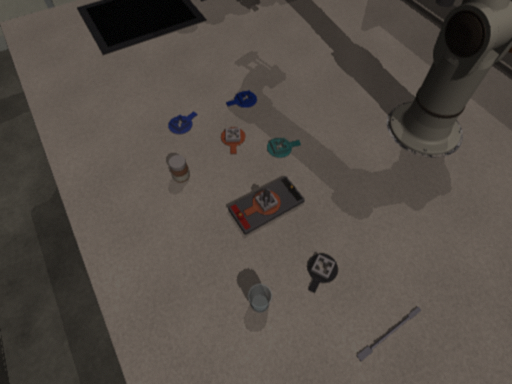

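View pics/top0.png

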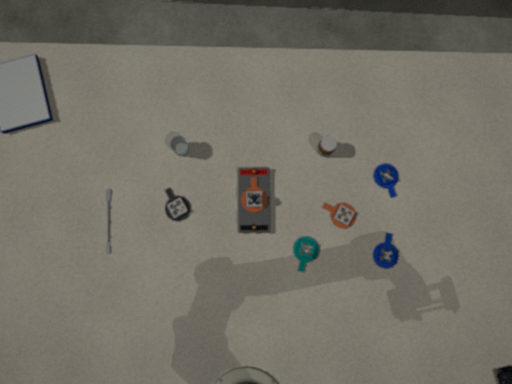

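The scene view shows the cell near (265,205), grey plate (322,267) and loose copper plate (233,135). In the top view, the cell is at (254,199) with red up at (254,172) and black at (254,228). The grey plate is at (178,208) with its tab toward (168,190), and the copper plate is at (343,215) with its tab toward (325,207). The blue and turquoise plates are decoys.

```bash
cat > h.py <<'E'
from rig import *
import cv2,numpy as np
from scipy.spatial.transform import Rotation as R
def ray(n,u,v,z):
    c=camera_info(n);K=np.array(c["camera_matrix"]);T=np.array(c["world_to_cam"])
    d=np.linalg.inv(K)@[u,v,1];d=T[:3,:3].T@(d*[1,-1,-1]);o=-T[:3,:3].T@T[:3,3]
    return o+d*(z-o[2])/d[2]
def comps(mask,amin=15):
    n,l,s,c=cv2.connectedComponentsWithStats(mask.astype(np.uint8))
    return [(l==i,s[i],c[i]) for i in range(1,n) if s[i,4]>=amin]
E
python3 - <<'E'
from h import *
p=cv2.imread("pics/top0.png");hsv=cv2.cvtColor(p,cv2.COLOR_BGR2HSV)
H,S,V=[hsv[...,i].astype(int) for i in range(3)]
roi=np.zeros(H.shape,bool);roi[140:260,150:370]=1
for nm,m in dict(red=(((H<5)|(H>174))&(S>170)),orange=((H>=5)&(H<16)&(S>110)),dark=((V<75)&(S<90)),white=((V>150)&(S<60))).items():
    for l,s,c in comps(m&roi): 
        ys,xs=np.nonzero(l);r=cv2.minAreaRect(np.c_[xs,ys].astype(np.float32))
        print(nm,s.tolist(),np.round(c,1),np.round(r[0],1),np.round(r[1],1),round(r[2],1),ray("top",*r[0],0.016).round(4))
crops=[p[160:240,214:294],p[168:248,138:218],p[175:255,303:383]]
cv2.imwrite("pics/c1.png",cv2.resize(np.hstack(crops),None,fx=3.3,fy=3.3,interpolation=cv2.INTER_CUBIC))
E
```

```text
red [241, 170, 12, 5, 45] [245.9 171.6] [246.5 172. ] [11.  4.] 0.0 [0.6548 0.0124 0.016 ]
red [254, 170, 13, 4, 46] [260.7 171.6] [260.  171.5] [ 3. 12.] 90.0 [ 0.6572 -0.0269  0.016 ]
orange [319, 145, 12, 10, 29] [323.1 150.6] [323.2 150.6] [13.   4.9] 32.5 [ 0.7241 -0.2111  0.016 ]
orange [251, 169, 5, 5, 15] [253.4 170.7] [253.8 170.8] [3.5 4.2] 45.0 [ 0.659  -0.0086  0.016 ]
orange [241, 177, 26, 36, 340] [253.4 196.5] [255.3 195.9] [26.  33.6] 29.4 [ 0.5851 -0.0148  0.016 ]
orange [323, 203, 33, 25, 265] [338.9 213.8] [339. 215.] [24. 32.] 90.0 [ 0.535  -0.2568  0.016 ]
dark [321, 150, 14, 7, 27] [327.6 153.5] [327.9 153.6] [ 4.6 13.6] 76.0 [ 0.7151 -0.225   0.016 ]
dark [239, 169, 32, 64, 1110] [255.  206.9] [254.5 200.5] [63. 31.] 90.0 [ 0.5715 -0.0128  0.016 ]
dark [165, 188, 26, 33, 293] [177.2 205.7] [174.7 206.1] [31.9 24.7] 32.0 [0.5499 0.2168 0.016 ]
dark [248, 194, 13, 10, 90] [254.1 198.3] [254.  198.5] [ 9. 12.] 90.0 [ 0.5773 -0.0112  0.016 ]
```

View pics/c1.png

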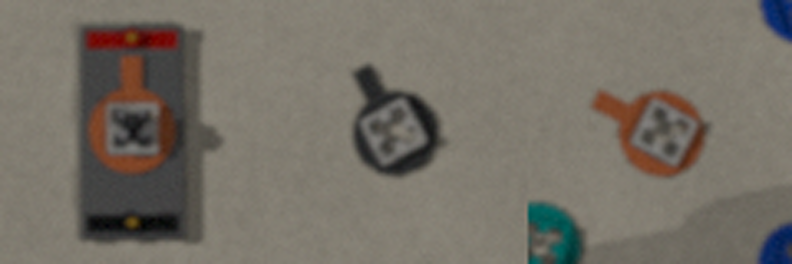

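The crop shows the cell on the left, with brass studs near top-view pixels (254,171) and (254,227). The grey plate is in the middle, tab up and slightly left, and the copper plate is on the right, tab up-left. Next I measure centres and angles in both views.

```bash
cat >> h.py <<'E'
def circ(P):
    A=np.c_[2*P,np.ones(len(P))];
    for _ in range(4):
        s=np.linalg.lstsq(A,(P**2).sum(1),rcond=None)[0];r=np.sqrt(s[2]+s[0]**2+s[1]**2)
        k=np.abs(np.hypot(*(P-s[:2]).T)-r)<.004
        if k.sum()<8:break
        P=P[k];A=A[k]
    return s[:2],r,len(P)
def plate(n,img,col,box,z=.004):
    hsv=cv2.cvtColor(img,cv2.COLOR_BGR2HSV).astype(int);H,S,V=hsv[...,0],hsv[...,1],hsv[...,2]
    m=((H<18)&(S>110)) if col=="o" else (V<80)
    b=np.zeros(m.shape,bool);x0,y0,x1,y1=box;b[y0:y1,x0:x1]=1
    cs=comps(m&b)
    l=max(cs,key=lambda q:q[1][4])[0].astype(np.uint8)
    c=cv2.findContours(l,cv2.RETR_EXTERNAL,cv2.CHAIN_APPROX_NONE)[0][0][:,0]
    P=np.array([ray(n,u,v,z)[:2] for u,v in c]);C,r,k=circ(P)
    ys,xs=np.nonzero(l);Q=np.array([ray(n,u,v,z)[:2] for u,v in zip(xs,ys)])
    d=Q-C;t=d[np.hypot(*d.T)>r+.005].mean(0)
    return C.round(4),r.round(4),k,round(np.degrees(np.arctan2(t[1],t[0])),1)
E
python3 - <<'E'
from h import *
t=cv2.imread("pics/top0.png");s=cv2.imread("pics/scene0.png")
print("grey",plate("top",t,"g",(155,180,200,230)),plate("scene",s,"g",(298,245,345,300)))
print("cop",plate("top",t,"o",(315,195,365,235)),plate("scene",s,"o",(215,120,250,160)))
print("builtin",plate("top",t,"o",(240,175,270,220),.022),plate("scene",s,"o",(240,180,290,222),.022))
for n,i,box in(("top",t,(235,160,275,240)),("scene",s,(220,170,310,240))):
    h=cv2.cvtColor(i,cv2.COLOR_BGR2HSV).astype(int);x0,y0,x1,y1=box
    m=(h[...,0]>16)&(h[...,0]<32)&(h[...,1]>120);b=np.zeros(m.shape,bool);b[y0:y1,x0:x1]=1
    for l,st,c in comps(m&b,2): print(n,"brass",st[4],c.round(1),ray(n,*c,.032).round(4))
o=observe();print(R.from_quat(np.roll(o["ee_rot"],-1)).as_matrix().round(3).tolist())
cv2.imwrite("pics/s1.png",cv2.resize(s[170:300,210:350],None,fx=4.5,fy=4.5,interpolation=cv2.INTER_CUBIC))
E
```

```text
grey (array([0.5512, 0.2126]), np.float64(0.0389), 31, np.float64(30.2)) (array([0.5537, 0.2155]), np.float64(0.042), 33, np.float64(30.4))
cop (array([ 0.5386, -0.2659]), np.float64(0.0353), 46, np.float64(62.4)) (array([ 0.5431, -0.2541]), np.float64(0.0337), 22, np.float64(52.4))
builtin (array([ 0.5822, -0.0095]), np.float64(0.0406), 24, np.float64(0.4)) (array([ 0.5819, -0.0068]), np.float64(0.0363), 37, np.float64(2.6))
top brass 2 [253.5 171. ] [ 0.6551 -0.008   0.032 ]
top brass 18 [253.7 227.2] [ 0.4931 -0.0122  0.032 ]
scene brass 8 [291.  186.2] [ 0.4949 -0.0099  0.032 ]
scene brass 2 [239.5 214. ] [ 0.6564 -0.0056  0.032 ]
[[0.968, 0.249, -0.0], [0.249, -0.968, 0.002], [0.0, -0.002, -1.0]]
```

View pics/s1.png

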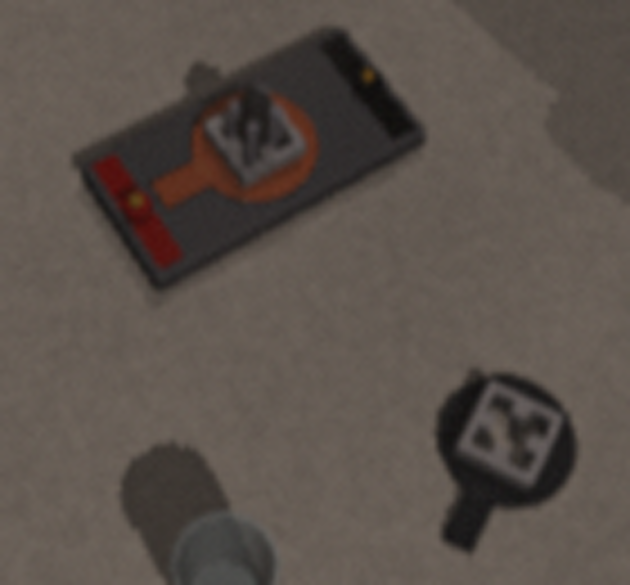

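The scene crop confirms the layout; the post stands at the cell's middle.

My estimates are:
- **Cell:** (0.575, −0.009), yaw 1.5°
- **Grey plate:** (0.552, 0.214), tab at 30°
- **Copper plate:** (0.540, −0.260), tab at about 60°

I'll set off toward the grey plate now.

>>> carry_out([
  [0.125, -0.125, 0],
  [0.25, -0.25, 0],
  [0.375, -0.375, 0],
  [0.5, -0.5, 0],
  [0.625, -0.625, 0],
  [0.75, -0.75, 0],
  [0.875, -0.875, 0],
  [1, -1, 0],
], grip=[0, 0, 0, 0, 0, 0, 0, 0], yaw=[0, 0, 0, 0, 0, 0, 0, 0], force=20)

```text
time: 0.9
position: [0.2202, -0.531, 0.2268]
ee_rot: [0.0, 0.992, 0.126, 0.0]
wrist_force: [0.1, 0.3, -0.7]
finger_gap: 0.0919
grasp_force: 0.0
```

>>> carry_out([
  [0.125, -0.125, 0],
  [0.25, -0.25, 0],
  [0.375, -0.375, 0],
  [0.5, -0.5, 0],
  [0.625, -0.625, 0],
  [0.75, -0.75, 0],
  [0.875, -0.875, 0],
  [1, -1, 0],
], grip=[0, 0, 0, 0, 0, 0, 0, 0], yaw=[0, 0, 0, 0, 0, 0, 0, 0])

```text
time: 1.7
position: [0.2777, -0.4337, 0.2268]
ee_rot: [0.0, 0.992, 0.126, 0.0]
wrist_force: [-0.1, -0.1, 0.6]
finger_gap: 0.0915
grasp_force: 0.0
```

>>> carry_out([
  [0.125, -0.125, 0],
  [0.25, -0.25, 0],
  [0.375, -0.375, 0],
  [0.5, -0.5, 0],
  [0.625, -0.625, 0],
  [0.75, -0.75, 0],
  [0.875, -0.875, 0],
  [1, -1, 0],
], grip=[0, 0, 0, 0, 0, 0, 0, 0], yaw=[0, 0, 0, 0, 0, 0, 0, 0])

```text
time: 2.5
position: [0.3352, -0.3362, 0.2267]
ee_rot: [0.0, 0.992, 0.126, 0.0]
wrist_force: [0.4, 0.3, 0.1]
finger_gap: 0.0918
grasp_force: 0.0
```

>>> carry_out([
  [0.125, -0.125, 0],
  [0.25, -0.25, 0],
  [0.375, -0.375, 0],
  [0.5, -0.5, 0],
  [0.625, -0.625, 0],
  [0.75, -0.75, 0],
  [0.875, -0.875, 0],
  [1, -1, 0],
], grip=[0, 0, 0, 0, 0, 0, 0, 0], yaw=[0, 0, 0, 0, 0, 0, 0, 0])

```text
time: 3.3
position: [0.3927, -0.2388, 0.2267]
ee_rot: [0.0, 0.992, 0.126, 0.0]
wrist_force: [0.6, 0.2, 0.2]
finger_gap: 0.092
grasp_force: 0.0
```

>>> carry_out([
  [0.125, -0.125, 0],
  [0.25, -0.25, 0],
  [0.375, -0.375, 0],
  [0.5, -0.5, 0],
  [0.625, -0.625, 0],
  [0.75, -0.75, 0],
  [0.875, -0.875, 0],
  [1, -1, 0],
], grip=[0, 0, 0, 0, 0, 0, 0, 0], yaw=[0, 0, 0, 0, 0, 0, 0, 0])

```text
time: 4.1
position: [0.4501, -0.1414, 0.2268]
ee_rot: [0.0, 0.992, 0.126, 0.0]
wrist_force: [-0.2, -0.2, -0.3]
finger_gap: 0.0913
grasp_force: 0.0
```

>>> carry_out([
  [0.125, -0.125, 0],
  [0.25, -0.25, 0],
  [0.375, -0.375, 0],
  [0.5, -0.5, 0],
  [0.625, -0.625, 0],
  [0.75, -0.75, 0],
  [0.875, -0.875, 0],
  [1, -1, 0],
], grip=[0, 0, 0, 0, 0, 0, 0, 0], yaw=[0, 0, 0, 0, 0, 0, 0, 0])

```text
time: 4.9
position: [0.5075, -0.0439, 0.2267]
ee_rot: [-0.0, 0.992, 0.126, -0.0]
wrist_force: [0.5, -0.3, 0.6]
finger_gap: 0.0915
grasp_force: 0.0
```

```bash
cat >> h.py <<'E'
def st():
    o=observe();M=R.from_quat(np.roll(o["ee_rot"],-1)).as_matrix()
    return o,np.array(o["position"]),np.degrees(np.arctan2(M[1,0],M[0,0]))
def plan(way,p=None,psi=None):
    if p is None: o,p,psi=st();print("t",round(o["time"],2),p.round(4),"psi",round(psi,1),"F",np.round(o["wrist_force"],1),"q7",np.round(o["joint_positions"][6],2))
    for x,y,z,a in way:
        c,s=np.cos(np.radians(psi)),np.sin(np.radians(psi));d=np.array([x,y,z])-p
        print(np.round([(c*d[0]+s*d[1])/.08,(s*d[0]-c*d[1])/.08,-d[2]/.08],3).tolist(),"yaw",round((psi-a)/45,3));p=np.array([x,y,z]);psi=a
E
python3 -c "
from h import *
plan([(.555,.052,.2,45),(.56,.15,.14,85),(.552,.214,.06,120)])"
```

```text
t 4.9 [ 0.5075 -0.0439  0.2267] psi 14.4 F [ 0.5 -0.3  0.6] q7 -1.51
[0.874, -1.013, 0.334] yaw -0.68
[0.91, -0.822, 0.75] yaw -0.889
[0.788, -0.169, 1.0] yaw -0.778
```

>>> carry_out([
  [0.11, -0.125, 0.04],
  [0.22, -0.25, 0.08],
  [0.33, -0.375, 0.12],
  [0.44, -0.5, 0.16],
  [0.55, -0.625, 0.2],
  [0.66, -0.75, 0.24],
  [0.77, -0.875, 0.29],
  [0.874, -1, 0.334],
], grip=[0, 0, 0, 0, 0, 0, 0, 0], yaw=[-0.085, -0.17, -0.255, -0.34, -0.425, -0.51, -0.595, -0.68])

```text
time: 5.7
position: [0.5555, 0.0508, 0.1995]
ee_rot: [-0.0, 0.923, 0.385, -0.0]
wrist_force: [0.3, -0.1, -0.2]
finger_gap: 0.0916
grasp_force: 0.0
```

>>> carry_out([
  [0.11, -0.1, 0.09],
  [0.23, -0.2, 0.19],
  [0.34, -0.31, 0.28],
  [0.455, -0.41, 0.375],
  [0.57, -0.51, 0.47],
  [0.68, -0.62, 0.56],
  [0.8, -0.72, 0.66],
  [0.91, -0.822, 0.75],
], grip=[0, 0, 0, 0, 0, 0, 0, 0], yaw=[-0.111, -0.222, -0.333, -0.444, -0.555, -0.667, -0.778, -0.889])

```text
time: 6.5
position: [0.5601, 0.1489, 0.1393]
ee_rot: [-0.0, 0.735, 0.678, 0.0]
wrist_force: [-0.5, -0.6, -0.1]
finger_gap: 0.0915
grasp_force: 0.0
```

>>> carry_out([
  [0.1, -0.02, 0.13],
  [0.2, -0.04, 0.27],
  [0.32, -0.07, 0.4],
  [0.44, -0.09, 0.53],
  [0.57, -0.12, 0.67],
  [0.7, -0.15, 0.8],
  [0.788, -0.169, 0.95],
  [0.788, -0.169, 1],
], grip=[0, 0, 0, 0, 0, 0, 0, 0], yaw=[-0.111, -0.222, -0.333, -0.444, -0.555, -0.667, -0.778, -0.778])

```text
time: 7.3
position: [0.5508, 0.2133, 0.0586]
ee_rot: [-0.001, 0.498, 0.867, -0.0]
wrist_force: [0.0, 0.4, -1.3]
finger_gap: 0.0918
grasp_force: 0.0
```

```bash
python3 -c "
from h import *
p,d=snapshot('scene');cv2.imwrite('pics/s2.png',cv2.resize(p[200:340,250:400,::-1],None,fx=4,fy=4,interpolation=cv2.INTER_CUBIC))
plan([(.552,.214,.0065,120)])"
```

```text
t 7.35 [0.551  0.2124 0.0584] psi 120.1 F [ 0.1 -1.  -0.4] q7 -0.53
[0.011, 0.021, 0.649] yaw 0.002
```

View pics/s2.png

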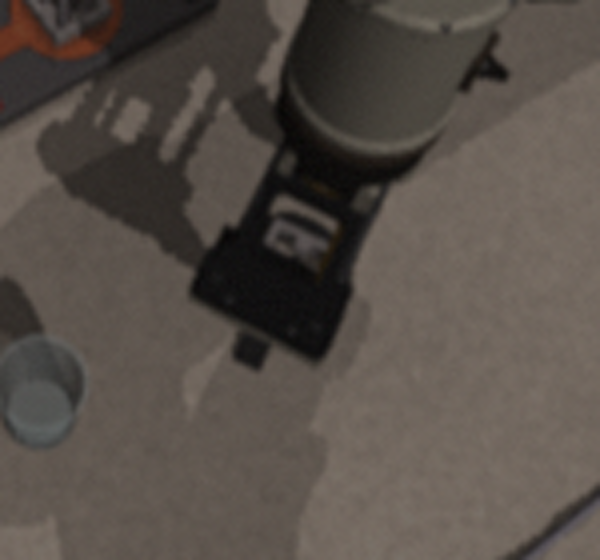

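The picture shows the fingers straddling the grey plate's collar, with the tab emerging under the far finger. I'll lower and squeeze lightly to centre it.

>>> carry_out([
  [0.01, 0.02, 0.16],
  [0.01, 0.02, 0.32],
  [0.01, 0.02, 0.48],
  [0.01, 0.02, 0.63],
  [0.01, 0.02, 0.63],
  [0.01, 0.02, 0.63],
  [0.01, 0.02, 0.63],
  [0.01, 0.02, 0.63],
], grip=[0, 0, 0, 0, 60, 255, 255, 255], yaw=[0, 0, 0, 0, 0, 0, 0, 0], force=10)

```text
time: 8.15
position: [0.5534, 0.2136, 0.0102]
ee_rot: [0.0, 0.5, 0.866, 0.0]
wrist_force: [0.3, -0.1, 0.5]
finger_gap: 0.0645
grasp_force: 0.0
```

>>> carry_out([
  [0, 0, 0],
  [0, 0, 0],
  [0, 0, 0],
  [0, 0, 0],
  [0, 0, 0],
  [0, 0, 0],
  [0, 0, 0],
  [0, 0, 0],
], grip=[255, 255, 255, 255, 0, 0, 0, 0], yaw=[0, 0, 0, 0, 0, 0, 0, 0])

```text
time: 8.95
position: [0.5531, 0.2134, 0.0096]
ee_rot: [0.0, 0.5, 0.866, 0.0]
wrist_force: [-0.2, 0.2, 0.4]
finger_gap: 0.0712
grasp_force: 0.0
```

>>> carry_out([
  [0, 0, 0],
  [0, 0, 0],
  [0, 0, 0],
  [0, 0, 0],
  [0, 0, 0],
  [0, 0, 0],
  [0, 0, 0.02],
  [0, 0, 0.04],
], grip=[0, 0, 0, 0, 0, 0, 0, 0], yaw=[0, 0.15, 0.3, 0.45, 0.6, 0.75, 0.9, 1])

```text
time: 9.75
position: [0.5531, 0.2135, 0.0065]
ee_rot: [0.0, 0.794, 0.607, 0.0]
wrist_force: [-1.0, -0.2, -0.5]
finger_gap: 0.0918
grasp_force: 0.0
```

>>> carry_out([
  [0, 0, 0],
  [0, 0, 0],
  [0, 0, 0],
  [0, 0, 0],
  [0, 0, 0],
  [0, 0, 0],
  [0, 0, 0],
  [0, 0, 0],
], grip=[0, 0, 0, 0, 0, 0, 255, 255], yaw=[0.19, 0.38, 0.57, 0.76, 0.95, 1, 1, 1], force=10)

```text
time: 10.55
position: [0.5529, 0.2135, 0.0064]
ee_rot: [-0.0, 0.966, 0.26, 0.0]
wrist_force: [-0.9, -0.4, -0.1]
finger_gap: 0.08
grasp_force: 0.0
```

>>> carry_out([
  [0, 0, 0],
  [0, 0, 0],
  [0, 0, 0],
  [0, 0, 0],
  [0, 0, 0],
  [0, 0, -0.1],
  [0, 0, -0.3],
  [0, 0, -0.5],
], grip=[255, 255, 255, 255, 255, 255, 255, 255], yaw=[0, 0, 0, 0, 0, 0, 0, 0], force=25)

```text
time: 11.35
position: [0.5529, 0.2134, 0.0478]
ee_rot: [-0.0, 0.966, 0.259, 0.0]
wrist_force: [0.2, -0.2, -0.8]
finger_gap: 0.0441
grasp_force: 25.0
```

The grey plate is gripped (gap 44.1 mm) and centred both ways. Next I carry it over the post.

```bash
python3 -c "
from h import *
plan([(.556,.16,.105,72),(.565,.07,.105,116),(.575,-.009,.105,160)])"
```

```text
t 11.35 [0.5529 0.2134 0.0478] psi 30.1 F [ 0.2 -0.2 -0.8] q7 -1.91
[-0.301, 0.597, -0.715] yaw -0.932
[-1.035, 0.455, -0.0] yaw -0.978
[-0.942, -0.321, -0.0] yaw -0.978
```

>>> carry_out([
  [-0.04, 0.07, -0.15],
  [-0.08, 0.15, -0.3],
  [-0.11, 0.22, -0.45],
  [-0.15, 0.3, -0.6],
  [-0.19, 0.37, -0.72],
  [-0.23, 0.45, -0.72],
  [-0.26, 0.52, -0.72],
  [-0.3, 0.6, -0.72],
], grip=[255, 255, 255, 255, 255, 255, 255, 255], yaw=[-0.117, -0.233, -0.35, -0.466, -0.583, -0.7, -0.816, -0.932])

```text
time: 12.15
position: [0.5569, 0.1595, 0.106]
ee_rot: [0.001, 0.808, 0.589, 0.001]
wrist_force: [1.0, 0.7, -1.3]
finger_gap: 0.0439
grasp_force: 25.0
```

>>> carry_out([
  [-0.125, 0.06, 0],
  [-0.25, 0.11, 0],
  [-0.375, 0.17, 0],
  [-0.5, 0.23, 0],
  [-0.625, 0.28, 0],
  [-0.75, 0.34, 0],
  [-0.875, 0.4, 0],
  [-1, 0.455, 0],
], grip=[255, 255, 255, 255, 255, 255, 255, 255], yaw=[-0.122, -0.244, -0.367, -0.489, -0.611, -0.733, -0.856, -0.978])

```text
time: 12.95
position: [0.5668, 0.0715, 0.1057]
ee_rot: [0.001, 0.528, 0.849, 0.0]
wrist_force: [-0.2, 1.0, -0.5]
finger_gap: 0.0438
grasp_force: 25.0
```

>>> carry_out([
  [-0.13, -0.04, 0],
  [-0.26, -0.09, 0],
  [-0.39, -0.13, 0],
  [-0.52, -0.18, 0],
  [-0.65, -0.22, 0],
  [-0.78, -0.27, 0],
  [-0.94, -0.321, 0],
  [-0.94, -0.321, 0],
], grip=[255, 255, 255, 255, 255, 255, 255, 255], yaw=[-0.127, -0.254, -0.381, -0.508, -0.635, -0.762, -0.889, -0.978])

```text
time: 13.75
position: [0.5768, -0.0098, 0.1052]
ee_rot: [0.001, 0.174, 0.985, -0.001]
wrist_force: [-0.3, -0.5, -2.3]
finger_gap: 0.0434
grasp_force: 25.0
```

```bash
python3 -c "
from h import *
p,d=snapshot('scene');cv2.imwrite('pics/s3.png',cv2.resize(p[120:270,190:350,::-1],None,fx=4,fy=4,interpolation=cv2.INTER_CUBIC))
plan([(.575,-.009,.105,160),(.575,-.009,.08,160)])"
```

```text
t 13.8 [ 0.5766 -0.0087  0.1052] psi 160.2 F [-0.2  0.  -0.8] q7 0.5
[0.017, -0.011, 0.003] yaw 0.004
[0.0, 0.0, 0.312] yaw 0.0
```

View pics/s3.png

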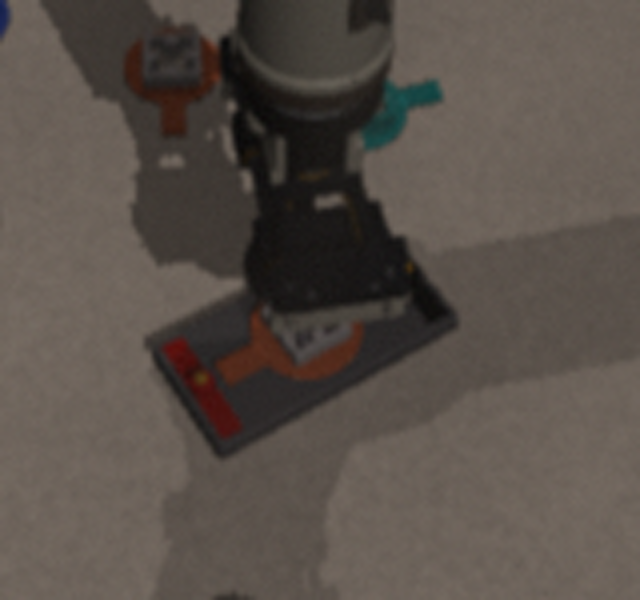

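The view shows the gripper over the cell. The held plate hides the post, and the built-in plate and red end stay visible at lower left. I descend onto the taper and read the side forces.

>>> carry_out([
  [0.015, -0.01, 0.08],
  [0.015, -0.01, 0.16],
  [0.015, -0.01, 0.23],
  [0.015, -0.01, 0.29],
  [0.015, -0.01, 0.34],
  [0.015, -0.01, 0.38],
  [0.015, -0.01, 0.41],
  [0.015, -0.01, 0.41],
], grip=[255, 255, 255, 255, 255, 255, 255, 255], yaw=[0, 0, 0, 0, 0, 0, 0, 0])

```text
time: 14.6
position: [0.5743, -0.0074, 0.0707]
ee_rot: [-0.0, 0.174, 0.985, -0.0]
wrist_force: [-0.9, -2.5, -2.9]
finger_gap: 0.0432
grasp_force: 25.0
```

```bash
python3 -c "
from h import *
plan([(.575,-.009,.0684,160)])
print(observe()['wrist_torque'])"
```

```text
t 14.6 [ 0.5743 -0.0074  0.0707] psi 160.0 F [-0.9 -2.5 -2.9] q7 0.46
[-0.015, -0.015, 0.029] yaw -0.001
[-0.33967508 -0.08670774 -0.0036891 ]
```

>>> carry_out([
  [0, -0.008, 0.005],
  [0, -0.008, 0.01],
  [0, -0.008, 0.015],
  [0, -0.008, 0.02],
  [0, -0.008, 0.025],
  [0, -0.008, 0.03],
  [0, -0.008, 0.035],
  [0, -0.008, 0.035],
], grip=[255, 255, 255, 255, 255, 255, 255, 255], yaw=[0, 0, 0, 0, 0, 0, 0, 0])

```text
time: 15.4
position: [0.5744, -0.0075, 0.0684]
ee_rot: [0.0, 0.174, 0.985, -0.0]
wrist_force: [-0.7, -1.8, 0.7]
finger_gap: 0.0437
grasp_force: 25.0
```

>>> carry_out([
  [0, 0, 0.004],
  [0, 0, 0.008],
  [0, 0, 0.012],
  [0, 0, 0.016],
  [0, 0, 0.02],
  [0, 0, 0.02],
  [0, 0, 0.02],
  [0, 0, 0.02],
], grip=[255, 255, 255, 255, 255, 255, 255, 255], yaw=[0, 0, 0, 0, 0, 0, 0, 0])

```text
time: 16.2
position: [0.5745, -0.0075, 0.0682]
ee_rot: [0.0, 0.174, 0.985, -0.001]
wrist_force: [-4.2, -3.3, 10.6]
finger_gap: 0.0438
grasp_force: 25.0
```

>>> carry_out([
  [0, 0, 0],
  [0, 0, 0],
  [0, 0, 0],
  [0, 0, 0],
  [0, 0, 0],
  [0, 0, 0],
  [0, 0, 0],
  [0, 0, 0],
], grip=[255, 255, 255, 255, 255, 255, 255, 255], yaw=[-0.025, -0.05, -0.075, -0.1, -0.125, -0.15, -0.175, -0.2])

```text
time: 17.0
position: [0.5742, -0.0073, 0.068]
ee_rot: [-0.0, 0.096, 0.995, -0.0]
wrist_force: [-5.5, -3.5, 11.2]
finger_gap: 0.0436
grasp_force: 25.0
```

>>> carry_out([
  [0, 0, 0],
  [0, 0, 0],
  [0, 0, 0],
  [0, 0, 0],
  [0, 0, 0],
  [0, 0, 0],
  [0, 0, 0],
  [0, 0, 0],
], grip=[255, 255, 255, 255, 255, 255, 255, 255], yaw=[-0.025, -0.05, -0.075, -0.1, -0.125, -0.15, -0.175, -0.2])

```text
time: 17.8
position: [0.5738, -0.0074, 0.0674]
ee_rot: [-0.0, 0.017, 1.0, -0.0]
wrist_force: [-4.1, -1.6, 5.3]
finger_gap: 0.0437
grasp_force: 25.0
```

>>> carry_out([
  [0, 0, 0],
  [0, 0, 0],
  [0, 0, 0],
  [0, 0, 0],
  [0, 0, 0],
  [0, 0, 0.01],
  [0, 0, 0.02],
  [0, 0, 0.02],
], grip=[255, 255, 255, 255, 255, 255, 255, 255], yaw=[-0.02, -0.04, -0.06, -0.08, -0.1, -0.1, -0.1, -0.1])

```text
time: 18.6
position: [0.5743, -0.0076, 0.065]
ee_rot: [-0.0, -0.022, 1.0, -0.0]
wrist_force: [-0.7, -3.2, -0.1]
finger_gap: 0.0439
grasp_force: 25.0
```

```bash
python3 -c "
from h import *
plan([(.575,-.009,.0404,181.5)])
print(np.round(observe()['wrist_torque'],2))"
```

```text
t 18.6 [ 0.5743 -0.0076  0.065 ] psi -177.5 F [-0.7 -3.2 -0.1] q7 0.82
[-0.009, -0.018, 0.308] yaw -7.978
[-0.66  0.21 -0.01]
```

The plate dropped in near psi 182.5° (underside at about 58.6 mm with no vertical force). Now I slide it down gently.

>>> carry_out([
  [0, -0.01, 0.015],
  [0, -0.01, 0.03],
  [0, -0.01, 0.045],
  [0, -0.01, 0.06],
  [0, -0.01, 0.075],
  [0, -0.01, 0.09],
  [0, -0.01, 0.105],
  [0, -0.01, 0.105],
], grip=[255, 255, 255, 255, 255, 255, 255, 255], yaw=[0, 0, 0, 0, 0, 0, 0, 0])

```text
time: 19.4
position: [0.5743, -0.0081, 0.0566]
ee_rot: [-0.0, -0.022, 1.0, 0.0]
wrist_force: [-1.3, -1.8, -0.3]
finger_gap: 0.0438
grasp_force: 25.0
```

>>> carry_out([
  [0, -0.005, 0.03],
  [0, -0.005, 0.06],
  [0, -0.005, 0.09],
  [0, -0.005, 0.12],
  [0, -0.005, 0.15],
  [0, -0.005, 0.18],
  [0, -0.005, 0.2],
  [0, -0.005, 0.2],
], grip=[255, 255, 255, 255, 255, 255, 255, 255], yaw=[0, 0, 0, 0, 0, 0, 0, 0])

```text
time: 20.2
position: [0.5743, -0.0084, 0.0405]
ee_rot: [-0.0, -0.022, 1.0, 0.0]
wrist_force: [-0.4, -1.7, -2.8]
finger_gap: 0.0438
grasp_force: 25.0
```

>>> carry_out([
  [0, 0, 0.005],
  [0, 0, 0.01],
  [0, 0, 0.015],
  [0, 0, 0.02],
  [0, 0, 0.025],
  [0, 0, 0.03],
  [0, 0, 0.03],
  [0, 0, 0.03],
], grip=[255, 255, 255, 255, 255, 255, 255, 255], yaw=[0, 0, 0, 0, 0, 0, 0, 0])

```text
time: 21.0
position: [0.5744, -0.0084, 0.0403]
ee_rot: [0.0, -0.022, 1.0, -0.001]
wrist_force: [-6.7, -2.8, 15.0]
finger_gap: 0.0438
grasp_force: 25.0
```

The grey plate is fully home (TCP 40.3 mm, firm contact at 15 N). I relax, release, and rise.

>>> carry_out([
  [0, 0, -0.015],
  [0, 0, -0.03],
  [0, 0, -0.03],
  [0, 0, -0.03],
  [0, 0, -0.03],
  [0, 0, -0.03],
  [0, 0, -0.2],
  [0, 0, -0.4],
], grip=[255, 255, 0, 0, 0, 0, 0, 0], yaw=[0, 0, 0, 0, 0, 0, 0, 0])

```text
time: 21.8
position: [0.574, -0.0084, 0.0712]
ee_rot: [-0.0, -0.022, 1.0, 0.0]
wrist_force: [0.5, -1.0, -0.3]
finger_gap: 0.0871
grasp_force: 0.0
```

>>> carry_out([
  [0, 0, -0.2],
  [0, 0, -0.4],
  [0, 0, -0.5],
  [0.05, -0.15, -0.5],
  [0.1, -0.35, -0.5],
  [0.15, -0.55, -0.5],
  [0.2, -0.75, -0.5],
  [0.25, -0.95, -0.5],
], grip=[0, 0, 0, 0, 0, 0, 0, 0], yaw=[0, 0, 0, 0, 0.1, 0.2, 0.3, 0.4])

```text
time: 22.6
position: [0.5566, -0.0873, 0.1096]
ee_rot: [-0.001, 0.137, 0.991, -0.0]
wrist_force: [0.9, -0.3, -0.8]
finger_gap: 0.0916
grasp_force: 0.0
```

Run:
```python
from h import *
o,p0,psi=st()
for n in("top","scene"):
    p,d=snapshot(n);cv2.imwrite(f"pics/{n}1.png",p[:,:,::-1])
t=cv2.imread("pics/top1.png");s=cv2.imread("pics/scene1.png")
for tag,n,i,box in(("t1","top",t,(315,190,365,240)),("s1","scene",s,(212,118,252,162)),("t0","top",cv2.imread("pics/top0.png"),(315,190,365,240)),("s0","scene",cv2.imread("pics/scene0.png"),(212,118,252,162))):
    h=cv2.cvtColor(i,cv2.COLOR_BGR2HSV).astype(int);x0,y0,x1,y1=box
    m=((h[...,0]<20)|(h[...,0]>172))&(h[...,1]>85);b=np.zeros(m.shape,bool);b[y0:y1,x0:x1]=1
    l=max(comps(m&b),key=lambda q:q[1][4])[0].astype(np.uint8)
    c=cv2.findContours(l,cv2.RETR_EXTERNAL,cv2.CHAIN_APPROX_NONE)[0][0][:,0]
    c=cv2.convexHull(c)[:,0] if 0 else c
    P=np.array([ray(n,u,v,.003)[:2] for u,v in c]);C,r,k=circ(P);d=P-C;f=np.hypot(*d.T)>.05
    tp=d[f].mean(0) if f.any() else [0,0]
    print(tag,C.round(4),r.round(4),k,np.degrees(np.arctan2(tp[1],tp[0])).round(1))
a=cv2.resize(t[160:260,220:370],(450,300),interpolation=cv2.INTER_CUBIC);b=cv2.resize(s[110:230,200:320],(300,300),interpolation=cv2.INTER_CUBIC)
cv2.imwrite("pics/c2.png",np.hstack([a,b]));print(o["time"],p0,psi)
```

```text
Traceback (most recent call last):
ValueError: max() iterable argument is empty
```

Run:
```python
from h import *
t=cv2.imread("pics/top1.png");s=cv2.imread("pics/scene1.png")
for tag,n,i,box in(("s1","scene",s,(212,118,252,162)),("t0","top",cv2.imread("pics/top0.png"),(315,190,365,240)),("s0","scene",cv2.imread("pics/scene0.png"),(212,118,252,162))):
    h=cv2.cvtColor(i,cv2.COLOR_BGR2HSV).astype(int);x0,y0,x1,y1=box
    m=((h[...,0]<20)|(h[...,0]>172))&(h[...,1]>85);b=np.zeros(m.shape,bool);b[y0:y1,x0:x1]=1
    cs=comps(m&b)
    if not cs: print(tag,"none");continue
    l=max(cs,key=lambda q:q[1][4])[0].astype(np.uint8)
    c=cv2.findContours(l,cv2.RETR_EXTERNAL,cv2.CHAIN_APPROX_NONE)[0][0][:,0]
    P=np.array([ray(n,u,v,.003)[:2] for u,v in c]);C,r,k=circ(P);d=P-C;f=np.hypot(*d.T)>.05
    tp=d[f].mean(0) if f.any() else [0,0]
    print(tag,l.sum(),C.round(4),r.round(4),k,np.degrees(np.arctan2(tp[1],tp[0])).round(1))
a=cv2.resize(t[160:260,220:370],(450,300),interpolation=cv2.INTER_CUBIC);b=cv2.resize(s[110:230,200:320],(300,300),interpolation=cv2.INTER_CUBIC)
cv2.imwrite("pics/c2.png",np.hstack([a,b]));plan([(.54,-.26,.109,152)])
```

```text
s1 221 [ 0.5439 -0.2566] 0.0349 25 62.2
t0 318 [ 0.5395 -0.2655] 0.0395 28 62.0
s0 225 [ 0.5433 -0.256 ] 0.0352 19 64.6
t 22.7 [ 0.5566 -0.0896  0.1094] psi 164.2 F [-0.9  0.3 -0.1] q7 0.7
[-0.382, -2.106, 0.005] yaw 0.271
```

View pics/c2.png

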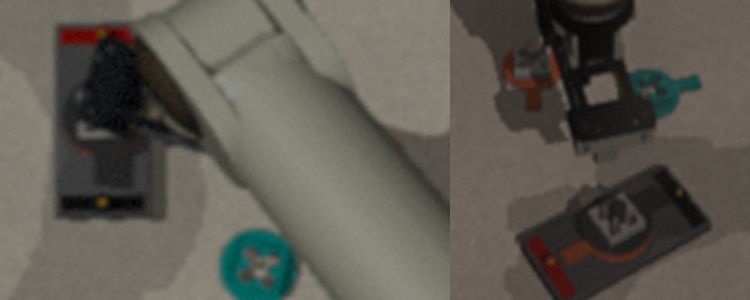

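The right half shows the grey disc seated flat on the post around the built-in plate, with its tab on the black terminal's side. The copper plate sits at top left of that half, partly behind the gripper. I take it as (0.540, −0.2635) with its tab at 62°.

```bash
python3 -c "
from h import *
plan([(.552,-.168,.085,152),(.545,-.245,.045,152),(.540,-.2635,.0065,152)])"
```

```text
t 22.7 [ 0.5566 -0.0896  0.1094] psi 164.2 F [-0.9  0.3 -0.1] q7 0.7
[-0.212, -0.959, 0.305] yaw 0.271
[-0.375, -0.891, 0.5] yaw 0.0
[-0.053, -0.234, 0.481] yaw 0.0
```

>>> carry_out([
  [-0.03, -0.12, 0.04],
  [-0.05, -0.24, 0.08],
  [-0.08, -0.36, 0.12],
  [-0.11, -0.48, 0.15],
  [-0.13, -0.6, 0.19],
  [-0.16, -0.72, 0.23],
  [-0.19, -0.84, 0.27],
  [-0.212, -0.959, 0.305],
], grip=[0, 0, 0, 0, 0, 0, 0, 0], yaw=[0.04, 0.08, 0.12, 0.16, 0.2, 0.24, 0.271, 0.271])

```text
time: 23.5
position: [0.5535, -0.1648, 0.0858]
ee_rot: [0.0, 0.24, 0.971, -0.0]
wrist_force: [-1.0, -1.0, -0.1]
finger_gap: 0.0918
grasp_force: 0.0
```

>>> carry_out([
  [-0.06, -0.15, 0.05],
  [-0.12, -0.3, 0.1],
  [-0.18, -0.45, 0.17],
  [-0.24, -0.6, 0.25],
  [-0.3, -0.75, 0.32],
  [-0.36, -0.89, 0.4],
  [-0.43, -1, 0.45],
  [-0.43, -1, 0.5],
], grip=[0, 0, 0, 0, 0, 0, 0, 0], yaw=[0, 0, 0, 0, 0, 0, 0, 0])

```text
time: 24.3
position: [0.5468, -0.253, 0.0454]
ee_rot: [0.0, 0.241, 0.971, -0.0]
wrist_force: [0.2, -0.4, -0.2]
finger_gap: 0.0918
grasp_force: 0.0
```

```bash
python3 -c "
from h import *
p,d=snapshot('scene');cv2.imwrite('pics/s4.png',cv2.resize(p[80:200,170:310,::-1],None,fx=4,fy=4,interpolation=cv2.INTER_CUBIC))
plan([(.54,-.2635,.0065,152)])"
```

```text
t 24.35 [ 0.5465 -0.2514  0.045 ] psi 152.2 F [-0.1  0.1 -0.3] q7 0.76
[0.001, -0.172, 0.481] yaw 0.005
```

View pics/s4.png

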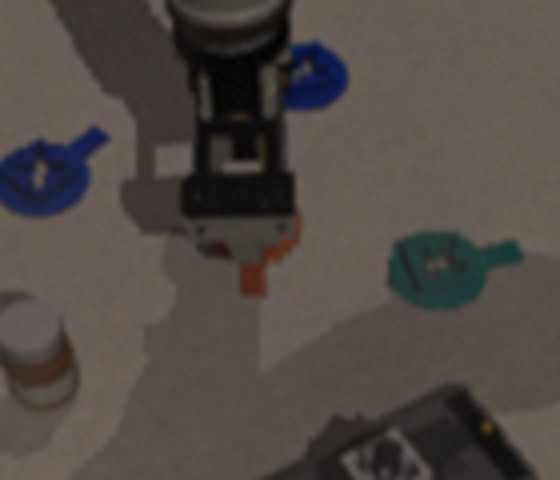

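The view shows the gripper above the copper plate with its tab sticking out at (253,280) in the crop. I lower and double-squeeze as before.

>>> carry_out([
  [0, -0.17, 0.12],
  [0, -0.17, 0.24],
  [0, -0.17, 0.36],
  [0, -0.17, 0.48],
  [0, -0.17, 0.48],
  [0, -0.17, 0.48],
  [0, -0.17, 0.48],
  [0, -0.17, 0.48],
], grip=[0, 0, 0, 0, 255, 255, 255, 255], yaw=[0, 0, 0, 0, 0, 0, 0, 0], force=10)

```text
time: 25.15
position: [0.541, -0.2627, 0.0081]
ee_rot: [0.0, 0.239, 0.971, -0.0]
wrist_force: [-0.3, -0.0, -1.2]
finger_gap: 0.0645
grasp_force: 0.0
```

>>> carry_out([
  [0, 0, 0],
  [0, 0, 0],
  [0, 0, 0],
  [0, 0, 0],
  [0, 0, 0],
  [0, 0, 0],
  [0, 0, 0],
  [0, 0, 0],
], grip=[255, 255, 255, 255, 0, 0, 0, 0], yaw=[0, 0, 0, 0, 0, 0, 0, 0.05])

```text
time: 25.95
position: [0.5405, -0.2621, 0.0074]
ee_rot: [-0.0, 0.258, 0.966, 0.0]
wrist_force: [-0.2, -0.7, 0.1]
finger_gap: 0.0712
grasp_force: 0.0
```

>>> carry_out([
  [0, 0, 0],
  [0, 0, 0],
  [0, 0, 0],
  [0, 0, 0],
  [0, 0, 0],
  [0, 0, 0],
  [0, 0, 0],
  [0, 0, 0],
], grip=[0, 0, 0, 0, 0, 0, 0, 0], yaw=[0.1, 0.25, 0.4, 0.55, 0.7, 0.85, 0.95, 1])

```text
time: 26.75
position: [0.5407, -0.2621, 0.0076]
ee_rot: [-0.0, 0.609, 0.793, 0.0]
wrist_force: [1.1, -0.6, -0.3]
finger_gap: 0.0918
grasp_force: 0.0
```

>>> carry_out([
  [0, 0, 0],
  [0, 0, 0],
  [0, 0, 0],
  [0, 0, 0],
  [0, 0, 0],
  [0, 0, 0],
  [0, 0, 0],
  [0, 0, 0],
], grip=[0, 0, 0, 0, 0, 0, 255, 255], yaw=[0.19, 0.38, 0.57, 0.76, 0.95, 0.95, 0.95, 0.95])

```text
time: 27.55
position: [0.5405, -0.2625, 0.0075]
ee_rot: [-0.0, 0.855, 0.519, 0.0]
wrist_force: [0.5, 0.6, -0.6]
finger_gap: 0.08
grasp_force: 0.0
```

>>> carry_out([
  [0, 0, 0],
  [0, 0, 0],
  [0, 0, 0],
  [0, 0, 0],
  [0, 0, 0],
  [0, 0, -0.1],
  [0, 0, -0.3],
  [0, 0, -0.5],
], grip=[255, 255, 255, 255, 255, 255, 255, 255], yaw=[0, 0, 0, 0, 0, 0, 0, 0], force=25)

```text
time: 28.35
position: [0.5406, -0.2625, 0.049]
ee_rot: [-0.0, 0.856, 0.517, 0.0]
wrist_force: [-0.9, -0.8, -1.4]
finger_gap: 0.044
grasp_force: 25.0
```

```bash
python3 -c "
from h import *
plan([(.55,-.18,.11,40),(.565,-.09,.121,10),(.5743,-.0087,.121,3)])"
```

```text
t 28.35 [ 0.5406 -0.2625  0.049 ] psi 62.3 F [-0.9 -0.8 -1.4] q7 -0.63
[0.968, -0.375, -0.763] yaw 0.496
[0.867, -0.741, -0.137] yaw 0.667
[0.291, -0.981, -0.0] yaw 0.156
```

The copper plate is held and centred both ways, with its underside 7.5 mm above the TCP end. I carry it over the post at about psi 4°, matching where the grey plate dropped in.

>>> carry_out([
  [0.12, -0.05, -0.13],
  [0.24, -0.09, -0.26],
  [0.36, -0.14, -0.39],
  [0.48, -0.19, -0.52],
  [0.61, -0.23, -0.65],
  [0.73, -0.28, -0.763],
  [0.85, -0.33, -0.763],
  [0.968, -0.375, -0.763],
], grip=[255, 255, 255, 255, 255, 255, 255, 255], yaw=[0.062, 0.124, 0.186, 0.248, 0.31, 0.372, 0.434, 0.496])

```text
time: 29.15
position: [0.5507, -0.1798, 0.1108]
ee_rot: [0.001, 0.94, 0.341, 0.001]
wrist_force: [0.6, 0.3, -2.0]
finger_gap: 0.0435
grasp_force: 25.0
```

>>> carry_out([
  [0.11, -0.09, -0.03],
  [0.22, -0.19, -0.06],
  [0.33, -0.28, -0.1],
  [0.43, -0.37, -0.137],
  [0.54, -0.46, -0.137],
  [0.65, -0.56, -0.137],
  [0.76, -0.65, -0.137],
  [0.867, -0.741, -0.137],
], grip=[255, 255, 255, 255, 255, 255, 255, 255], yaw=[0.083, 0.167, 0.25, 0.333, 0.417, 0.5, 0.583, 0.667])

```text
time: 29.95
position: [0.5655, -0.0893, 0.1213]
ee_rot: [0.0, 0.996, 0.086, 0.001]
wrist_force: [-0.2, 0.6, -1.8]
finger_gap: 0.0434
grasp_force: 25.0
```

>>> carry_out([
  [0.04, -0.14, 0],
  [0.09, -0.29, 0],
  [0.13, -0.44, 0],
  [0.18, -0.6, 0],
  [0.22, -0.76, 0],
  [0.27, -0.9, 0],
  [0.291, -0.981, 0],
  [0.291, -0.981, 0],
], grip=[255, 255, 255, 255, 255, 255, 255, 255], yaw=[0.02, 0.04, 0.06, 0.08, 0.1, 0.12, 0.133, 0.133])

```text
time: 30.75
position: [0.5747, -0.0073, 0.1208]
ee_rot: [-0.0, 0.999, 0.036, 0.001]
wrist_force: [-0.1, -0.4, -1.1]
finger_gap: 0.0439
grasp_force: 25.0
```

```bash
python3 -c "
from h import *
snapshot('top');plan([(.5743,-.0087,.072,4)])"
```

```text
t 30.8 [ 0.5745 -0.0085  0.1205] psi 4.1 F [ 0.8 -0.1 -2.8] q7 -1.9
[-0.003, 0.002, 0.606] yaw 0.002
```

>>> carry_out([
  [0, 0, 0.12],
  [0, 0, 0.24],
  [0, 0, 0.34],
  [0, 0, 0.43],
  [0, 0, 0.5],
  [0, 0, 0.55],
  [0, 0, 0.59],
  [0, 0, 0.6],
], grip=[255, 255, 255, 255, 255, 255, 255, 255], yaw=[0, 0, 0, 0, 0, 0, 0, 0])

```text
time: 31.6
position: [0.5742, -0.0088, 0.0713]
ee_rot: [-0.0, 0.999, 0.035, -0.0]
wrist_force: [-0.2, -1.3, -2.1]
finger_gap: 0.0436
grasp_force: 25.0
```

>>> carry_out([
  [0, 0, 0.01],
  [0, 0, 0.02],
  [0, 0, 0.03],
  [0, 0, 0.04],
  [0, 0, 0.05],
  [0, 0, 0.06],
  [0, 0, 0.06],
  [0, 0, 0.06],
], grip=[255, 255, 255, 255, 255, 255, 255, 255], yaw=[0, 0, 0, 0, 0, 0, 0, 0])

```text
time: 32.4
position: [0.5743, -0.0089, 0.0668]
ee_rot: [0.0, 0.999, 0.035, -0.0]
wrist_force: [0.3, 1.2, -2.0]
finger_gap: 0.0437
grasp_force: 25.0
```

It dropped past the rib tops without resistance. Next I seat it.

>>> carry_out([
  [0, 0, 0.02],
  [0, 0, 0.04],
  [0, 0, 0.06],
  [0, 0, 0.08],
  [0, 0, 0.1],
  [0, 0, 0.12],
  [0, 0, 0.135],
  [0, 0, 0.135],
], grip=[255, 255, 255, 255, 255, 255, 255, 255], yaw=[0, 0, 0, 0, 0, 0, 0, 0])

```text
time: 33.2
position: [0.5743, -0.0089, 0.0575]
ee_rot: [0.001, 0.999, 0.035, -0.0]
wrist_force: [-5.6, -0.5, 12.1]
finger_gap: 0.0437
grasp_force: 25.0
```

Home at 57.5 mm with 12 N contact. I relax, release and rise clear.

>>> carry_out([
  [0, 0, -0.012],
  [0, 0, -0.025],
  [0, 0, -0.025],
  [0, 0, -0.025],
  [0, 0, -0.025],
  [0, 0, -0.025],
  [0, 0, -0.15],
  [0, 0, -0.35],
], grip=[255, 255, 0, 0, 0, 0, 0, 0], yaw=[0, 0, 0, 0, 0, 0, 0, 0])

```text
time: 34.0
position: [0.5735, -0.0088, 0.0841]
ee_rot: [-0.0, 0.999, 0.035, -0.001]
wrist_force: [0.5, 0.3, 0.2]
finger_gap: 0.0867
grasp_force: 0.0
```

>>> carry_out([
  [0, 0, -0.2],
  [0, 0, -0.4],
  [0, 0, -0.6],
  [0, 0, -0.8],
  [-0.2, 0.2, -1],
  [-0.4, 0.4, -1],
  [-0.6, 0.7, -1],
  [-0.8, 1, -1],
], grip=[0, 0, 0, 0, 0, 0, 0, 0], yaw=[0, 0, 0, 0, 0, 0, 0, 0])

```text
time: 34.8
position: [0.5157, -0.0937, 0.1652]
ee_rot: [0.0, 0.999, 0.035, 0.0]
wrist_force: [0.9, 0.0, 0.9]
finger_gap: 0.0918
grasp_force: 0.0
```

>>> carry_out([
  [0, 0.2, 0],
  [0, 0.4, 0],
  [0, 0.6, 0],
  [0, 0.8, 0],
  [0, 1, 0],
  [0, 1, 0],
  [0, 1, 0],
  [0, 1, 0],
], grip=[0, 0, 0, 0, 0, 0, 0, 0], yaw=[0, 0, 0, 0, 0, 0, 0, 0])

```text
time: 35.6
position: [0.5217, -0.1717, 0.1639]
ee_rot: [-0.0, 0.999, 0.036, -0.0]
wrist_force: [1.0, 0.5, 0.2]
finger_gap: 0.0917
grasp_force: 0.0
```

Run:
```python
from h import *
L=[]
for n,(x0,y0) in(("scene",(210,150)),("top",(200,150))):
    p,d=snapshot(n);L.append(cv2.resize(p[y0:y0+100,x0:x0+110,::-1],None,fx=3.6,fy=3.6,interpolation=cv2.INTER_CUBIC))
cv2.imwrite("pics/f.png",np.hstack(L));print(st()[0]["time"],st()[1])
```

```text
35.7 [ 0.52168744 -0.17176054  0.16405771]
```

View pics/f.png

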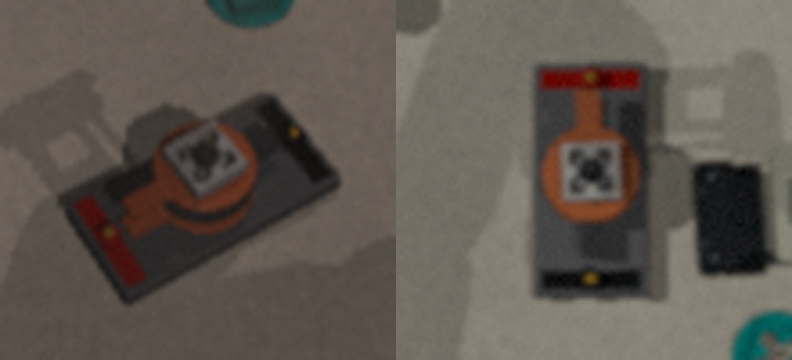

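Both plates sit flat and coaxial. The copper plate is on top with its tab toward red; the grey plate is under it with its tab toward black (dark tab at (605,240)). The gripper is clear, so I hand in.

```bash
python3 -c "
from rig import *
print(sign_off())"
```

```text
the job is handed in; nothing more can be done
None
```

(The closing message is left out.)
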